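# Clear the carton and open the label printer

## Task

The label printer on the stockroom bench has run out of labels, but someone has stood a carton of screws right in front of it. Set the carton aside on the bench, standing upright and at least a hand's width clear of the printer, without dropping it or tipping it over; then press the printer's release tab in so that the cover springs ajar, and swing the cover right back until it rests fully open, ready for a new roll. Don't ram or force the printer, and leave the parts bin, the roll of labels and the spray can where they are.

Things in the scene. Friction and masses are not known exactly. Their poses are not given: they have to be found in the camera images.
- carton: closed cardboard carton of screws, 70 (its x) x 64 (its y) x 95 mm high, about 0.45 kg (0.3 to 0.6), loose, standing upright on the bench just in front of the printer and covering its release tab. Origin: centre of its underside; z up. It can be gripped across its 64 mm width from above
- printer: grey desktop label printer, 150 mm wide (y), 235 deep (x), 125 high, fixed. Origin: centre of its underside, on the bench; x points from its front (robot side) to its back, z up. Its front fascia slopes back at 45 degrees, from x = -120, z = 22 to x = -70, z = 72 mm (printer frame); above it is the cover with its front lip
- tab_face (a point): centre of the outer face of the release tab: a bar key 44 mm wide (printer y) and 18 mm high (up the slope), in the same grey, in the middle of the sloping fascia, standing 9 mm proud of it. With the tab out it is at printer x = -101.4, y = 0, z = 53.4 mm. It is pushed in square to the fascia: towards printer +x and down, at 45 degrees
- tab (a joint): travel of the release tab: 0 = out, 0.008 m = pressed against its stop. Sprung: about 5 N starts it moving and 12 N holds it fully in; the latch lets go at about 4 to 5 mm. It springs back when let go
- cover (a joint): angle of the cover about its hinge: 0 = shut and latched, 1.95 rad = fully open at its stop. When the latch lets go, a small sprung plunger lifts the cover ajar to about 0.3 rad. The cover weighs 0.15 kg and turns freely; let go below about 1.4 rad it falls back to ajar, and from about 1.65 rad on it falls open to its stop by itself
- cover_lip (a point): middle of the lower front edge of the cover (the lip); it turns with the cover, 172.8 mm from the hinge line. Shut it is at printer x = -79.7, z = 84.5 mm; ajar about 50 mm higher. The cover is a 6 mm shell, 150 mm wide, its front part rising backwards from the lip at 23 degrees when shut. Under it is free space, save two catches 16 mm behind the lip, 55 mm either side of the middle
- cover_hinge (a point): middle of the cover's hinge line, at x = 92, y = 0, z = 104 mm in the printer's frame; the hinge line runs along the printer's y. The cover opens upward and to the back
- parts_bin: bystander: blue open-fronted stacking bin of bolts, 160 x 102 x 75 mm high, loose on the bench; origin: centre of its underside
- label_roll: bystander: new roll of white labels lying flat, 96 mm across, 64 mm high, loose; origin: centre of its underside
- spray_can: bystander: red and white spray can, 64 mm across, 190 mm high, standing loose; origin: centre of its underside

How it is judged (in metres and radians):
On the way, in this order (a step that is already met when the one before it is completed fails the run):
1. the carton stands upright on the bench, let go, its middle at least 140 mm from the release tab (horizontal distance between carton and tab_face above 0.14 m and height (world z) of carton below 0.006 m and angle between carton's own z axis and vertical below 0.08 rad and contact force between the fingers and carton below 0.1 N and linear speed of carton below 0.02 m/s), for 0.2 s.
2. the release tab is pressed in by at least 4 mm (value of joint tab above 0.004 m), for 0.04 s.
At the end, for the whole second after the job is handed in: The cover rests fully open (more than 1.85 rad of 1.95), the release tab is out again (less than 2 mm in), and the carton stands upright (within 0.08 rad) and at rest on the bench (within 6 mm of its surface) with its middle more than 140 mm from the release tab (value of joint cover above 1.85 rad and value of joint tab below 0.002 m and horizontal distance between carton and tab_face above 0.14 m and height (world z) of carton between -0.006 and 0.006 m and angle between carton's own z axis and vertical below 0.08 rad and linear speed of carton below 0.02 m/s); the robot touches nothing.
It fails at once if the parts bin, the label roll or the spray can is moved by more than 20 mm (distance of any of parts_bin, label_roll, spray_can from where it was at the start of the episode above 0.02 m).
It fails at once if the carton is tipped by more than 0.5 rad (angle between carton's own z axis and vertical above 0.5 rad).
It fails at once if the carton is dropped: let go while more than 15 mm above the bench (height (world z) of carton above 0.015 m and contact force between the fingers and carton below 0.3 N).
It fails at once if the printer is rammed or forced (more than 60 N) (contact force between any of the arm, the fingers and printer above 60 N).
It also fails if it takes over 53 s, if anything falls off the work surface, if the arm or the gripper's body presses on something with over 40 N, if the wrist force passes 120 N, or if a joint passes its speed limit or range.

## Robot

A 6-joint arm with a two-finger parallel gripper is mounted at the origin on the work surface. World frame = base frame: x ahead of the robot, y to its left, z up, the work surface at z = 0. Lengths are in mm, angles in rad, forces in N, time in s.
With the tool pointing down it reaches from about 275 to 850 mm from the base axis. Payload 5.2 kg.
Tool frame: the origin (TCP) lies midway between the tips of the shut fingers; the grasp point (between the pads) lies behind it (arm.grip_depth is the z of the grasp point in the tool frame, in mm); z points along the fingers, y is the direction in which the jaws open and shut (so a half turn about z gives the same grasp; the last joint's range is limited). The gripper opens to 85 mm and grips with 20 to 120 N. Pads are 22 mm wide; open, the fingers measure 114 mm over their backs; the gripper's body (76 mm by 85 mm) begins 54 mm behind the grasp point. The pads swing forward as they close: fully open they stand 13 mm farther back than shut.
Start: joints at [0.948, 0.259, 1.535, -0, 1.348, -0.203], TCP at [224.147, 502.258, 231.31] pointing down, gripper open.
Joint ranges: [-3.14, 3.14], [-0.91, 2.08], [0.19, 2.58], [-1.22, 4.36], [0.22, 2.71], [-3.12, 3.12]. Speed limits (rad/s): [2.57, 2.57, 3.14, 3.14, 3.14, 3.14].

## Interface

Orientations are given as a unit quaternion [x, y, z, w].
In Python, from bench import arm gives the robot as it stands.
- The arm moves only by the shell command python3 -m inch 'ROWS' [FORCE]. ROWS is JSON, a list of rows, each an object with "slide": the shift along the tool's x, y, z in mm, a list of three; "rotation": the turn, a rotation vector about the tool's x, y, z in rad, a list of three; "fingers": the opening, from 0 (shut) to 1 (fully open). A call has 1 to 12 rows; each row is the pose to reach, as a shift and turn from the pose measured when the call began, along the tool's axes at that moment; what a row does not reach only later rows make up. A row lasts 1/12 s, in which the tool goes at most 41.7 mm and 7.16 degrees, less where a joint would pass 70% of its speed; a pose out of reach is approached as far as the arm can. A call with a gripper value outside its range is refused whole. The fingers move at their own pace and stop on an object; FORCE is the grip in N (left out, the last holds). Time passes only in rows, so rows that repeat a pose let the fingers close. It gives the time, the measured TCP pose, the force and the opening at its end, in the units of the state.
- arm.read_state(): the state, without advancing time (a new reading comes with each control period).
- arm.grab_frame(name): name is "scene" or "top"; returns a dict with "pixels" (384x512x3 uint8, red, green, blue), "K" (3x3 intrinsics, pixels), "extrinsics" (4x4, takes a point from world to camera coordinates). Camera axes: x right, y up, looking along -z (the intrinsics and any distortion apply to the point x, -y, -z); pixel columns grow to the right and rows downward; lengths in mm; the calibration is good to about 2 mm. A picture is of the moment at which its call begins. There is no depth.
- arm.job_done(): hands the job in, once; it reports no verdict.
The state is a dict: "time": time; "joint_positions": joint angles; "joint_velocities": joint speeds; "joint_torque": joint torques, N m; "position": TCP position; "tcp_rot": TCP orientation; "ft_force": force on the tool from outside, world axes, zero at the start; "moment": the same for the moment, N m; "opening": finger opening in mm.
Only numpy, scipy, OpenCV 4.12 (cv2) and the standard library are available. Lean on these libraries where they do the work, as an engineer would, in place of code of your own. Each camera call takes 0.05 s, during which the arm holds its last target.

## Working session

There is one attempt and no reset: what is moved stays moved. The work goes in short steps, Python scripts to look and compute and a shell command to move; the robot and the scene stay as the last step left them, time stands still between calls to the robot, and variables do not carry over. Pictures are saved under pics/ and viewed, and the job is handed in when it is done.

```bash
ls; mkdir -p pics; python3 - <<'E'
from bench import arm
import cv2,json
s=arm.read_state(); print(s, arm.grip_depth)
for n in("scene","top"):
    f=arm.grab_frame(n); cv2.imwrite(f"pics/{n}0.png",f["pixels"][:,:,::-1]); print(n,f["K"],f["extrinsics"])
    json.dump({"K":f["K"].tolist() if hasattr(f["K"],"tolist") else f["K"],"E":f["extrinsics"].tolist() if hasattr(f["extrinsics"],"tolist") else f["extrinsics"],"keys":list(f.keys())},open(n+".json","w"))
    print(f.keys())
E
```

```text
pics
{'time': 0.0, 'joint_positions': array([ 9.48183491e-01,  2.59333414e-01,  1.53608740e+00, -1.20461877e-05,
        1.34796388e+00, -2.02839847e-01]), 'joint_velocities': array([-0.00032755, -0.00024604,  0.00013867, -0.00268573,  0.00024047,
        0.0002528 ]), 'joint_torque': array([-2.19058245e-03, -4.46036911e+01, -2.90566832e+01, -6.81311485e-04,
        1.20113153e-02,  4.06852928e-05]), 'position': array([223.84857707, 501.81950699, 230.47810071]), 'tcp_rot': array([ 2.08347496e-01,  9.78054456e-01, -8.23133108e-04, -3.54019240e-04]), 'ft_force': array([-0.08967861,  0.28541683,  0.57464784]), 'moment': array([0.01720647, 0.0352644 , 0.03234181]), 'opening': 85.50512957042469} -18.700000000000003
scene [[441.56220317   0.         253.54778753]
 [  0.         441.56220317 187.2184181 ]
 [  0.           0.           1.        ]] [[-5.25818489e-01  8.50589894e-01 -3.42749338e-03  2.74626907e+02]
 [-6.24167313e-01 -3.83104575e-01  6.80915597e-01  2.97997617e+02]
 [ 5.77866837e-01  3.60177340e-01  7.32353878e-01 -1.73565507e+03]
 [ 0.00000000e+00  0.00000000e+00  0.00000000e+00  1.00000000e+00]]
dict_keys(['pixels', 'K', 'extrinsics'])
top [[392.22627059   0.         251.48610501]
 [  0.         392.22627059 189.25227998]
 [  0.           0.           1.        ]] [[ 2.02560604e-04 -9.99892106e-01  1.46879348e-02  2.89024586e+01]
 [ 9.97483123e-01  1.24346240e-03  7.08933874e-02 -5.92717702e+02]
 [-7.09040023e-02  1.46366069e-02  9.97375753e-01 -1.19055042e+03]
 [ 0.00000000e+00  0.00000000e+00  0.00000000e+00  1.00000000e+00]]
dict_keys(['pixels', 'K', 'extrinsics'])
```

View pics/scene0.png

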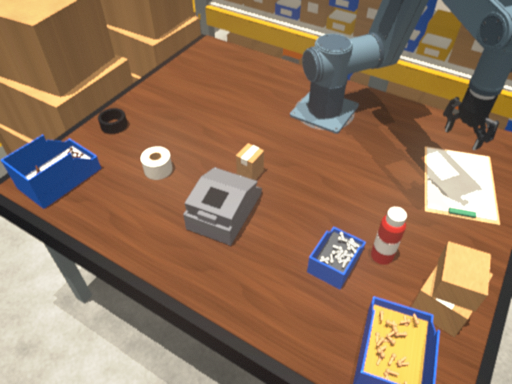

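View pics/top0.png

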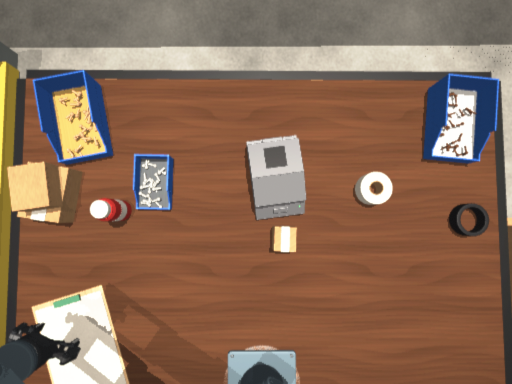

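```bash
python3 - <<'E'
import cv2
a=cv2.imread("pics/top0.png")[60:300,150:400]; cv2.imwrite("pics/topc.png",cv2.resize(a,None,fx=2.4,fy=2.4,interpolation=cv2.INTER_CUBIC)[:600])
a=cv2.imread("pics/scene0.png")[90:260,160:390]; cv2.imwrite("pics/scenec.png",cv2.resize(a,None,fx=3.4,fy=3.4,interpolation=cv2.INTER_CUBIC))
E
```

```text
(no output)
```

View pics/topc.png

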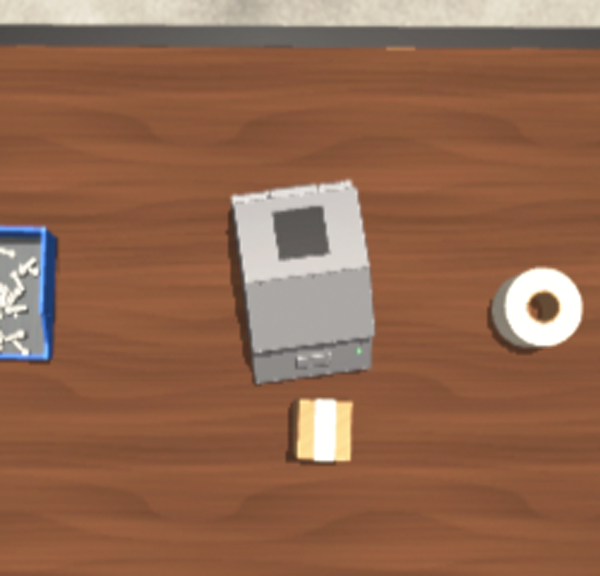

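View pics/scenec.png

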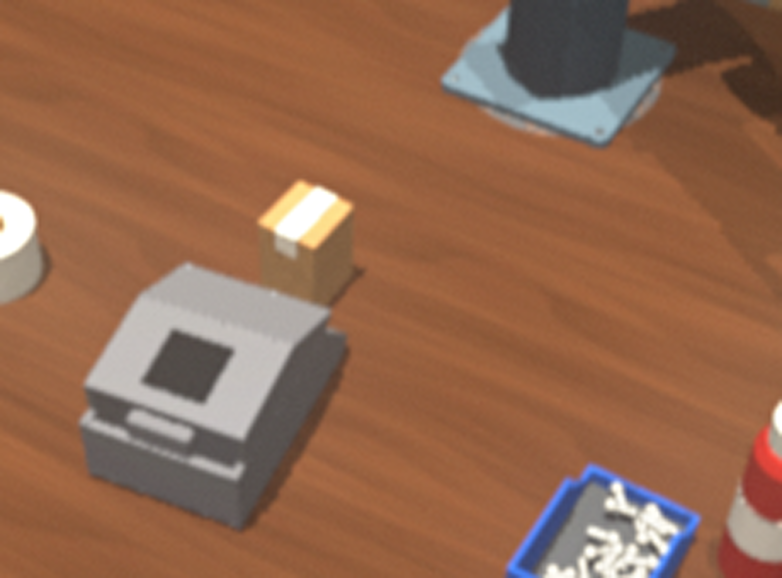

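The top view shows the printer with its lip corners at crop (253,353) and (372,337) and the tab at (314,358). The carton top is at (298..351, 401..462). Next I'll fit the poses.

```bash
cat > h.py <<'E'
import json,numpy as np
from scipy.optimize import least_squares
from scipy.spatial.transform import Rotation as R
C={n:json.load(open(n+".json")) for n in("scene","top")}
def proj(n,P):
    K=np.array(C[n]["K"]);E=np.array(C[n]["E"]);p=np.atleast_2d(P)@E[:3,:3].T+E[:3,3]
    q=np.c_[p[:,0],-p[:,1],-p[:,2]]@K.T
    return q[:,:2]/q[:,2:]
def Rz(a): c,s=np.cos(a),np.sin(a); return np.array([[c,-s,0],[s,c,0],[0,0,1]])
def fit(obs,x0):
    def f(x):
        r=[]
        for n,p,uv in obs:
            w=Rz(x[2])@np.array(p,float)+[x[0],x[1],0]
            r+=list((proj(n,w)[0]-uv))
        return r
    s=least_squares(f,x0,x_scale=[100,100,.1],loss='soft_l1');return s.x,np.array(f(s.x)).reshape(-1,2)
def T(c): return np.array([150+c[0]/2.4-.3,60+c[1]/2.4-.3])
def S(c): return np.array([160+c[0]/3.4-.35,90+c[1]/3.4-.35])
E
python3 - <<'E'
from h import *
np.set_printoptions(suppress=True,precision=3)
car=[("top",(35,32,95),T((298,401))),("top",(35,-32,95),T((351,401))),("top",(-35,-32,95),T((350,462))),("top",(-35,32,95),T((293,460))),
("scene",(-35,-32,95),S((302,181))),("scene",(-35,32,95),S((353,209))),("scene",(35,32,95),S((317,248))),("scene",(35,-32,95),S((261,222)))]
for o in (car,car[:4],car[4:]):
    print("carton",*fit(o,[400,-30,0]))
pr=[("top",(-79.7,75,84.5),T((253,353))),("top",(-79.7,-75,84.5),T((372,337))),("top",(-120,75,22),T((257,383))),("top",(-120,-75,22),T((370,368))),("top",(-101.4,0,53.4),T((314,358))),
("scene",(-79.7,-75,84.5),S((190,264))),("scene",(-79.7,75,84.5),S((331,310)))]
for o in(pr,pr[:5]): print("printer",*fit(o,[600,-30,.1]))
x,_=fit(pr,[600,-30,.1])
for n,p in dict(tab=(-101.4,0,53.4),lip=(-79.7,0,84.5),hinge=(92,0,104)).items(): print(n,Rz(x[2])@np.array(p)+[x[0],x[1],0])
# others: roll, bin
E
```

```text
carton [442.206 -63.326  -0.044] [[-0.422  0.178]
 [-0.348  1.147]
 [-0.803  0.201]
 [ 0.69   0.077]
 [-0.608  0.55 ]
 [ 0.514 -0.392]
 [-1.01   0.499]
 [-0.897  0.439]]
carton [443.264 -64.178  -0.037] [[-0.211 -0.12 ]
 [-0.134  0.701]
 [-0.426 -0.243]
 [ 1.064 -0.217]]
carton [439.943 -62.526  -0.04 ] [[-0.094  0.253]
 [ 1.066 -0.74 ]
 [-0.365  0.163]
 [-0.294  0.155]]
printer [626.252 -42.664   0.135] [[-0.422 -0.083]
 [ 0.775 -0.308]
 [-0.778  0.979]
 [ 0.41   0.637]
 [-0.305  1.925]
 [-2.234  2.053]
 [-0.308  2.402]]
printer [627.967 -42.838   0.136] [[-0.335 -0.652]
 [ 0.85  -0.92 ]
 [-0.683  0.435]
 [ 0.493  0.052]
 [-0.219  1.347]]
tab [525.779 -56.345  53.4  ]
lip [547.281 -53.417  84.5  ]
hinge [717.411 -30.251 104.   ]
```

```bash
cat >> h.py <<'E'
def frame(z,y):
    z=np.array(z,float);z/=np.linalg.norm(z);y=np.array(y,float);y-=z*(y@z);y/=np.linalg.norm(y)
    return np.c_[np.cross(y,z),y,z]
def to(pos,Rt=None):
    from bench import arm
    s=arm.read_state();R0=R.from_quat(s["tcp_rot"]).as_matrix()
    sl=R0.T@(np.array(pos)-s["position"])
    rv=np.zeros(3) if Rt is None else R.from_matrix(R0.T@Rt).as_rotvec()
    print("slide",sl.round(1),"rot",rv.round(4),"|",np.linalg.norm(sl).round(1))
def st():
    from bench import arm
    s=arm.read_state();R0=R.from_quat(s["tcp_rot"]).as_matrix()
    print(round(s["time"],2),s["position"].round(1),"y",R0[:,1].round(3),"z",R0[:,2].round(3),"F",s["ft_force"].round(1),"open",round(s["opening"],1),"q",s["joint_positions"].round(2))
DOWN=[0,0,-1]
E
python3 - <<'E'
from h import *
to([442,-63,180],frame(DOWN,[.04,1,0]))
E
```

```text
slide [-429.5 -426.8   51.1] rot [-0.0015 -0.0007 -0.3799] | 607.6
```

```bash
python3 -m inch '[{"slide":[-36,-35.5,4],"rotation":[0,0,-0.03],"fingers":1},{"slide":[-72,-71,8.5],"rotation":[0,0,-0.06],"fingers":1},{"slide":[-107,-107,13],"rotation":[0,0,-0.1],"fingers":1},{"slide":[-143,-142,17],"rotation":[0,0,-0.13],"fingers":1},{"slide":[-179,-178,21],"rotation":[0,0,-0.16],"fingers":1},{"slide":[-215,-213,25.5],"rotation":[0,0,-0.19],"fingers":1},{"slide":[-251,-249,30],"rotation":[0,0,-0.22],"fingers":1},{"slide":[-286,-284.5,34],"rotation":[0,0,-0.25],"fingers":1},{"slide":[-322,-320,38],"rotation":[0,0,-0.29],"fingers":1},{"slide":[-358,-356,42],"rotation":[0,0,-0.32],"fingers":1},{"slide":[-394,-391,46],"rotation":[0,0,-0.35],"fingers":1},{"slide":[-429.5,-426.8,51],"rotation":[0,0,-0.38],"fingers":1}]'
python3 - <<'E'
from h import *
st()
to([442,-63,180],frame(DOWN,[.04,1,0]))
E
```

```text
time: 1.1
position: [403.4, 35.4, 189.2]
tcp_rot: [0.019, 1.0, -0.001, -0.0]
ft_force: [0.3, 0.4, 0.7]
opening: 85.9
1.1 [403.4  35.4 189.2] y [ 0.038  0.999 -0.001] z [-0.001 -0.001 -1.   ] F [0.3 0.4 0.7] open 85.9 q [-0.19  0.03  1.92 -0.    1.2  -1.72]
slide [-42.4 -96.8   9.3] rot [-0.0013 -0.0007  0.0015] | 106.1
```

```bash
python3 -m inch '[{"slide":[-14,-32,3],"rotation":[0,0,0],"fingers":1},{"slide":[-28,-64,6],"rotation":[0,0,0],"fingers":1},{"slide":[-42.5,-97,9],"rotation":[0,0,0],"fingers":1},{"slide":[-42.5,-97,9],"rotation":[0,0,0],"fingers":1},{"slide":[-42.5,-97,9],"rotation":[0,0,0],"fingers":1}]'
python3 - <<'E'
from h import *
from bench import arm
import cv2
st()
for n in("top","scene"):
    f=arm.grab_frame(n); a=f["pixels"][:,:,::-1]
    a=a[150:280,200:360] if n=="top" else a[80:240,170:340]
    cv2.imwrite(f"pics/{n}1.png",cv2.resize(a,None,fx=3.5,fy=3.5,interpolation=cv2.INTER_CUBIC))
to([442,-63,52],frame(DOWN,[.04,1,0]))
E
```

```text
time: 1.52
position: [442.2, -64.8, 179.6]
tcp_rot: [0.021, 1.0, -0.0, -0.001]
ft_force: [0.1, 0.9, 0.1]
opening: 85.7
1.52 [442.2 -64.8 179.6] y [ 0.042  0.999 -0.001] z [-0.002 -0.001 -1.   ] F [0.1 0.9 0.1] open 85.7 q [-0.39  0.12  1.84 -0.    1.18 -1.92]
slide [ -0.9  -0.3 127.8] rot [-0.0003 -0.0022  0.001 ] | 127.8
```

View pics/scene1.png

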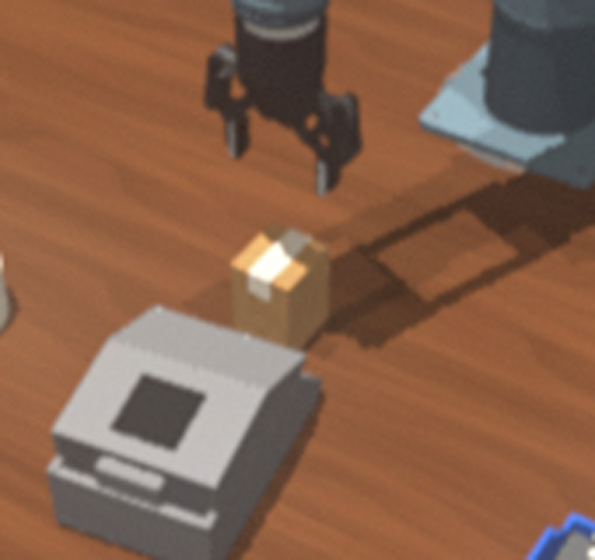

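The jaws straddle the carton, so I'm descending.

```bash
python3 -m inch '[{"slide":[0,0,30],"rotation":[0,0,0],"fingers":1},{"slide":[-0.5,0.5,60],"rotation":[0,0,0],"fingers":1},{"slide":[-0.9,1,85],"rotation":[0,0,0],"fingers":1},{"slide":[-0.9,1,105],"rotation":[0,0,0],"fingers":1},{"slide":[-0.9,1,122],"rotation":[0,0,0],"fingers":1},{"slide":[-0.9,1,134],"rotation":[0,0,0],"fingers":1},{"slide":[-0.9,1,137],"rotation":[0,0,0],"fingers":1},{"slide":[-0.9,1,137],"rotation":[0,0,0],"fingers":1},{"slide":[-0.9,1,137],"rotation":[0,0,0],"fingers":1}]' 35
python3 -m inch '[{"slide":[0,0,0],"rotation":[0,0,0],"fingers":0.5},{"slide":[0,0,0],"rotation":[0,0,0],"fingers":0.5},{"slide":[0,0,0],"rotation":[0,0,0],"fingers":0.5},{"slide":[0,0,0],"rotation":[0,0,0],"fingers":0.5},{"slide":[0,0,0],"rotation":[0,0,0],"fingers":0.5},{"slide":[0,0,0],"rotation":[0,0,0],"fingers":0.5}]' 35
```

```text
time: 2.37
position: [442.2, -60.9, 43.4]
tcp_rot: [0.019, 1.0, -0.0, -0.001]
ft_force: [-0.4, -0.2, 0.1]
opening: 85.6
time: 2.87
position: [443.3, -61.4, 44.8]
tcp_rot: [0.019, 1.0, -0.001, 0.001]
ft_force: [-0.6, -1.7, 6.8]
opening: 64.0
```

```bash
python3 -m inch '[{"slide":[0,0,0],"rotation":[0,0,0],"fingers":0.4},{"slide":[0,0,0],"rotation":[0,0,0],"fingers":0.4},{"slide":[0,0,-6],"rotation":[0,0,0],"fingers":0.4},{"slide":[0,0,-14],"rotation":[0,0,0],"fingers":0.4},{"slide":[0,0,-24],"rotation":[0,0,0],"fingers":0.4},{"slide":[0,0,-36],"rotation":[0,0,0],"fingers":0.4},{"slide":[0,0,-46],"rotation":[0,0,0],"fingers":0.4},{"slide":[0,0,-50],"rotation":[0,0,0],"fingers":0.4},{"slide":[0,0,-50],"rotation":[0,0,0],"fingers":0.4}]' 50
python3 - <<'E'
from h import *
from bench import arm
import cv2
st()
f=arm.grab_frame("scene"); a=f["pixels"][:,:,::-1][80:240,170:340]
cv2.imwrite("pics/lift.png",cv2.resize(a,None,fx=3.5,fy=3.5,interpolation=cv2.INTER_CUBIC))
to([400,190,95])
E
```

```text
time: 3.62
position: [443.9, -61.6, 96.0]
tcp_rot: [0.019, 1.0, -0.001, 0.002]
ft_force: [0.2, -0.3, -3.8]
opening: 63.1
3.62 [443.9 -61.6  96. ] y [ 0.038  0.999 -0.002] z [ 0.003 -0.002 -1.   ] F [ 0.2 -0.3 -3.8] open 63.1 q [-0.39  0.22  1.96 -0.    0.96 -1.92]
slide [ 52.9 249.6  -0.3] rot [0. 0. 0.] | 255.1
```

View pics/lift.png

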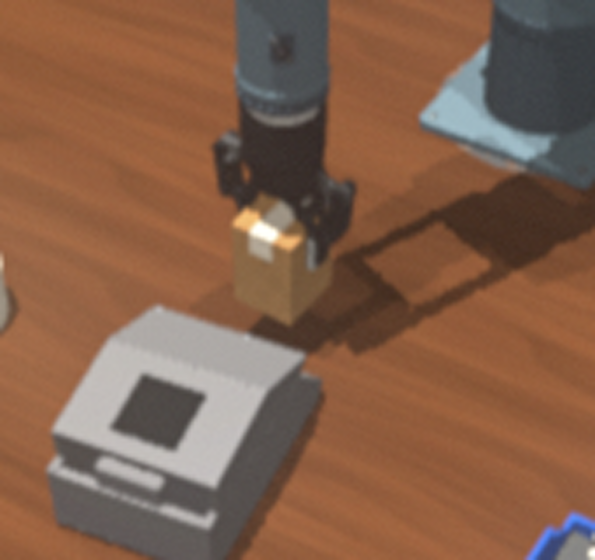

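The carton is held upright and clear of the bench. I'll carry it to the left.

```bash
python3 -m inch '[{"slide":[2,10,0],"rotation":[0,0,0],"fingers":0.4},{"slide":[6,28,0],"rotation":[0,0,0],"fingers":0.4},{"slide":[11,52,0],"rotation":[0,0,0],"fingers":0.4},{"slide":[16.5,78,0],"rotation":[0,0,0],"fingers":0.4},{"slide":[22,104,0],"rotation":[0,0,0],"fingers":0.4},{"slide":[28,132,0],"rotation":[0,0,0],"fingers":0.4},{"slide":[34,160,0],"rotation":[0,0,0],"fingers":0.4},{"slide":[40,188,0],"rotation":[0,0,0],"fingers":0.4},{"slide":[45,213,0],"rotation":[0,0,0],"fingers":0.4},{"slide":[49.5,234,0],"rotation":[0,0,0],"fingers":0.4},{"slide":[52,246,0],"rotation":[0,0,0],"fingers":0.4},{"slide":[53,250,0],"rotation":[0,0,0],"fingers":0.4}]'
python3 -m inch '[{"slide":[0,0,0],"rotation":[0,0,0],"fingers":0.4},{"slide":[0,0,8],"rotation":[0,0,0],"fingers":0.4},{"slide":[0,0,18],"rotation":[0,0,0],"fingers":0.4},{"slide":[0,0,28],"rotation":[0,0,0],"fingers":0.4},{"slide":[0,0,36],"rotation":[0,0,0],"fingers":0.4},{"slide":[0,0,42],"rotation":[0,0,0],"fingers":0.4},{"slide":[0,0,44],"rotation":[0,0,0],"fingers":0.4},{"slide":[0,0,44],"rotation":[0,0,0],"fingers":0.4}]'
```

```text
time: 4.67
position: [398.1, 192.5, 94.0]
tcp_rot: [0.018, 1.0, -0.001, 0.0]
ft_force: [-0.8, -0.1, -3.5]
opening: 63.8
time: 5.33
position: [397.8, 192.0, 49.3]
tcp_rot: [0.018, 1.0, -0.001, -0.001]
ft_force: [-0.3, -0.4, -3.3]
opening: 63.5
```

```bash
python3 -m inch '[{"slide":[0,0,1.5],"rotation":[0,0,0],"fingers":0.4},{"slide":[0,0,3],"rotation":[0,0,0],"fingers":0.4},{"slide":[0,0,4],"rotation":[0,0,0],"fingers":0.4},{"slide":[0,0,4],"rotation":[0,0,0],"fingers":0.4}]'
```

```text
time: 5.67
position: [397.8, 192.0, 45.4]
tcp_rot: [0.018, 1.0, -0.001, -0.001]
ft_force: [-0.2, 0.2, -3.5]
opening: 63.9
```

```bash
python3 -m inch '[{"slide":[0,0,1],"rotation":[0,0,0],"fingers":0.4},{"slide":[0,0,2],"rotation":[0,0,0],"fingers":0.4},{"slide":[0,0,2],"rotation":[0,0,0],"fingers":0.4}]'
```

```text
time: 5.92
position: [398.0, 192.0, 44.9]
tcp_rot: [0.018, 1.0, -0.001, -0.0]
ft_force: [-6.6, -2.5, 14.1]
opening: 63.8
```

Touched down. Now to release, then retreat straight up.

```bash
python3 -m inch '[{"slide":[0,0,0],"rotation":[0,0,0],"fingers":0.8},{"slide":[0,0,0],"rotation":[0,0,0],"fingers":1},{"slide":[0,0,0],"rotation":[0,0,0],"fingers":1},{"slide":[0,0,0],"rotation":[0,0,0],"fingers":1},{"slide":[0,0,-10],"rotation":[0,0,0],"fingers":1},{"slide":[0,0,-30],"rotation":[0,0,0],"fingers":1},{"slide":[0,0,-60],"rotation":[0,0,0],"fingers":1},{"slide":[0,0,-95],"rotation":[0,0,0],"fingers":1},{"slide":[0,0,-130],"rotation":[0,0,0],"fingers":1},{"slide":[0,0,-160],"rotation":[0,0,0],"fingers":1},{"slide":[0,0,-180],"rotation":[0,0,0],"fingers":1},{"slide":[0,0,-180],"rotation":[0,0,0],"fingers":1}]'
python3 - <<'E'
from h import *
from bench import arm
import cv2
st()
f=arm.grab_frame("scene"); cv2.imwrite("pics/s2.png",cv2.resize(np.ascontiguousarray(f["pixels"][:,:,::-1]),None,fx=1.5,fy=1.5,interpolation=cv2.INTER_CUBIC))
f=arm.grab_frame("top"); cv2.imwrite("pics/t2.png",cv2.resize(np.ascontiguousarray(f["pixels"][:,:,::-1])[100:300,150:400],None,fx=3,fy=3,interpolation=cv2.INTER_CUBIC))
E
```

```text
time: 6.92
position: [400.7, 193.0, 229.4]
tcp_rot: [0.018, 1.0, 0.0, 0.004]
ft_force: [0.7, -0.2, -0.1]
opening: 85.6
6.92 [400.7 193.  229.4] y [0.035 0.999 0.   ] z [ 0.009  0.    -1.   ] F [ 0.7 -0.2 -0.1] open 85.6 q [ 0.2   0.06  1.78 -0.    1.29 -1.34]
```

View pics/s2.png

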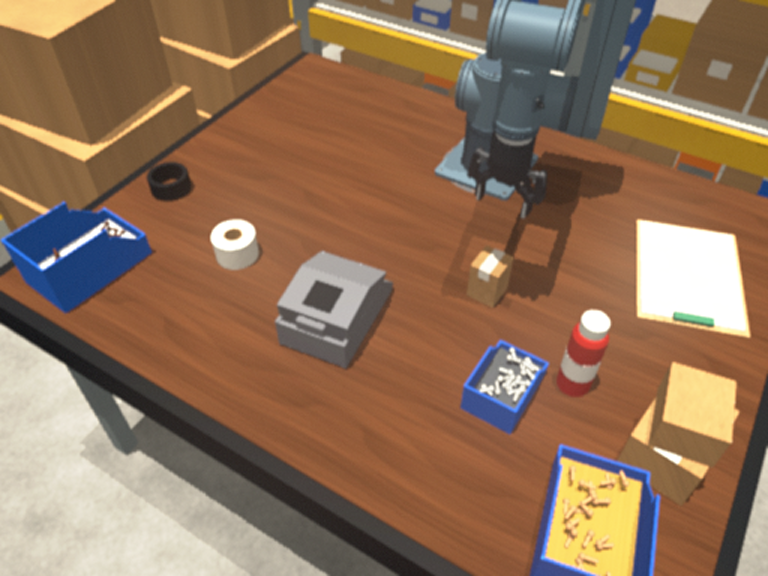

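View pics/t2.png

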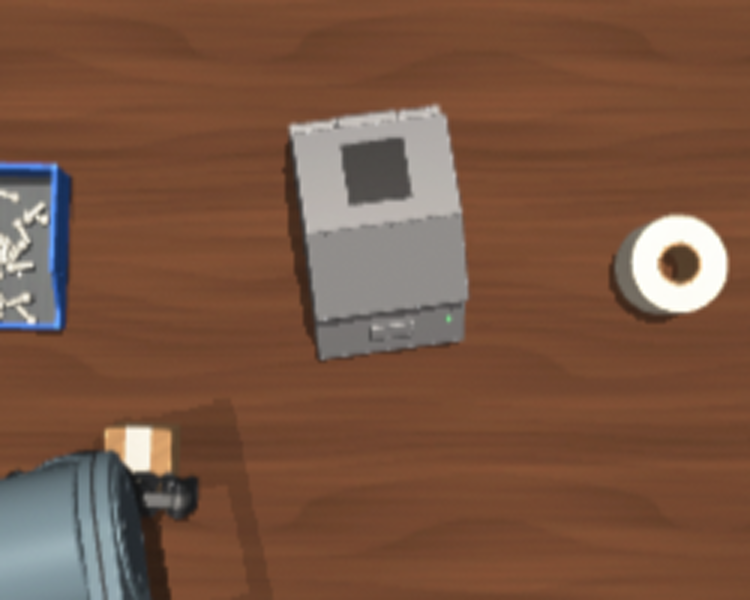

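The carton stands upright and released at about (400,192). Before tilting the tool I'll check reach with a quick kinematic fit, and refine the printer pose from the unobstructed view.

```bash
python3 - <<'E'
from h import *
np.set_printoptions(suppress=True,precision=3)
D=np.array([(.2593,1.5361,549.5,230.5),(.03,1.92,405,189.2),(.12,1.84,446.9,179.6),(.22,1.96,448.2,96),(.06,1.78,444.7,229.4)])
A=[];b=[]
for q2,q3,r,z in D:
    A.append([np.sin(q2),np.sin(q2+q3),0]);b.append(r)
    A.append([np.cos(q2),np.cos(q2+q3),1]);b.append(z)
print(np.linalg.lstsq(np.array(A),np.array(b),rcond=None))
def T2(c): return np.array([150+c[0]/3-.33,100+c[1]/3-.33])
o=[("top",(-79.7,75,84.5),T2((318,320))),("top",(-79.7,-75,84.5),T2((467,300))),("top",(-120,75,22),T2((321,360))),("top",(-120,-75,22),T2((464,341))),("top",(-101.4,0,53.4),T2((392,331)))]
x,r=fit(o,[600,-30,.1]);print(x,r)
print(Rz(x[2])@np.array((-101.4,0,53.4))+[x[0],x[1],0])
E
```

```text
(array([ 507.437,  422.041, -162.877]), array([260.137]), np.int32(3), array([3.272, 2.067, 0.143]))
[627.602 -43.875   0.133] [[-0.634 -0.152]
 [ 0.492 -0.252]
 [-0.371  0.105]
 [ 0.244 -0.035]
 [ 0.213  0.348]]
[527.096 -57.316  53.4  ]
```

```bash
cat >> h.py <<'E'
PX=np.array([627.6,-43.9,0]);PSI=.133
def W(p): return Rz(PSI)@np.array(p,float)+PX
def RT(tau): return frame(Rz(PSI)@np.array([np.sin(tau),0,-np.cos(tau)]),Rz(PSI)@np.array([0,1.,0]))
def tip(corner,tau,s=0,half=11):   # TCP so that the point on back flank, s mm up the finger, is at printer-frame corner
    t=RT(tau); return W(corner)+t[:,0]*half+t[:,2]*s
E
python3 - <<'E'
from h import *
t=.45
p=tip((-101.4-40,0,53.4+45),t);print(p);to(p,RT(t))
E
```

```text
[477.63132674 -63.96427897  93.61537912]
slide [ -88.2 -253.3  132. ] rot [-0.0394 -0.4477 -0.1653] | 298.9
```

```bash
python3 -m inch '[{"slide":[-8,-23,12],"rotation":[-0.0036,-0.041,-0.015],"fingers":0.6},{"slide":[-16,-46,24],"rotation":[-0.007,-0.081,-0.03],"fingers":0.2},{"slide":[-24,-69,36],"rotation":[-0.011,-0.122,-0.045],"fingers":0},{"slide":[-32,-92,48],"rotation":[-0.0143,-0.163,-0.06],"fingers":0},{"slide":[-40,-115,60],"rotation":[-0.018,-0.203,-0.075],"fingers":0},{"slide":[-48,-138,72],"rotation":[-0.0215,-0.244,-0.09],"fingers":0},{"slide":[-56,-161,84],"rotation":[-0.025,-0.285,-0.105],"fingers":0},{"slide":[-64,-184,96],"rotation":[-0.0286,-0.326,-0.12],"fingers":0},{"slide":[-72,-207,108],"rotation":[-0.032,-0.366,-0.135],"fingers":0},{"slide":[-80,-230,120],"rotation":[-0.0358,-0.407,-0.15],"fingers":0},{"slide":[-88,-253,132],"rotation":[-0.0394,-0.448,-0.165],"fingers":0},{"slide":[-88,-253,132],"rotation":[-0.0394,-0.448,-0.165],"fingers":0}]'
python3 - <<'E'
from h import *
st()
t=.45
p=tip((-101.4-40,0,53.4+45),t);to(p,RT(t))
from bench import arm
s=arm.read_state();q=s["joint_positions"];p=s["position"];r=np.hypot(p[0],p[1])
print("q",q.round(3),"Lr",(507.4*np.sin(q[1])+422*np.sin(q[1]+q[2])-r)/np.sin(q[1]+q[2]+q[4]))
E
```

```text
time: 8.02
position: [475.8, -65.3, 90.6]
tcp_rot: [-0.063, 0.973, 0.015, 0.221]
ft_force: [0.4, 0.5, 0.3]
opening: -0.0
8.02 [475.8 -65.3  90.6] y [-0.129  0.992  0.002] z [ 0.429  0.058 -0.901] F [0.4 0.5 0.3] open -0.0 q [-0.6   0.11  2.25  0.61  0.53 -2.79]
slide [-3.1  1.1 -1.8] rot [ 0.0003 -0.0023 -0.0036] | 3.7
q [-0.596  0.106  2.247  0.612  0.526 -2.79 ] Lr -492.589398190389
```

Joint 6 is near its range end, so I'll make the equivalent half turn about the tool axis here, clear of the printer.

```bash

python3 -m inch '[{"slide":[0,0,-15],"rotation":[0,0,0.12],"fingers":0},{"slide":[0,0,-25],"rotation":[0,0,0.24],"fingers":0},{"slide":[0,0,-25],"rotation":[0,0,0.36],"fingers":0},{"slide":[0,0,-25],"rotation":[0,0,0.48],"fingers":0},{"slide":[0,0,-25],"rotation":[0,0,0.6],"fingers":0},{"slide":[0,0,-25],"rotation":[0,0,0.72],"fingers":0},{"slide":[0,0,-25],"rotation":[0,0,0.84],"fingers":0},{"slide":[0,0,-25],"rotation":[0,0,0.96],"fingers":0},{"slide":[0,0,-25],"rotation":[0,0,1.08],"fingers":0},{"slide":[0,0,-25],"rotation":[0,0,1.2],"fingers":0},{"slide":[0,0,-25],"rotation":[0,0,1.32],"fingers":0},{"slide":[0,0,-25],"rotation":[0,0,1.44],"fingers":0}]'
python3 -m inch '[{"slide":[0,0,0],"rotation":[0,0,0.12],"fingers":0},{"slide":[0,0,0],"rotation":[0,0,0.24],"fingers":0},{"slide":[0,0,0],"rotation":[0,0,0.36],"fingers":0},{"slide":[0,0,0],"rotation":[0,0,0.48],"fingers":0},{"slide":[0,0,0],"rotation":[0,0,0.6],"fingers":0},{"slide":[0,0,0],"rotation":[0,0,0.72],"fingers":0},{"slide":[0,0,0],"rotation":[0,0,0.84],"fingers":0},{"slide":[0,0,0],"rotation":[0,0,0.96],"fingers":0},{"slide":[0,0,0],"rotation":[0,0,1.08],"fingers":0},{"slide":[0,0,0],"rotation":[0,0,1.2],"fingers":0},{"slide":[0,0,0],"rotation":[0,0,1.32],"fingers":0},{"slide":[0,0,0],"rotation":[0,0,1.44],"fingers":0}]'
cat >> h.py <<'E'
_F=np.diag([-1.,-1,1])
_RT0=RT
def RT(tau): return _RT0(tau)@_F
def tip(corner,tau,s=0,half=11):
    t=RT(tau); return W(corner)-t[:,0]*half+t[:,2]*s
E
python3 - <<'E'
from h import *
st()
t=.45
p=tip((-101.4-40,0,53.4+45),t);to(p,RT(t))
E
```

```text
time: 9.02
position: [463.6, -66.0, 111.2]
tcp_rot: [0.597, 0.771, 0.158, 0.154]
ft_force: [0.1, -0.5, 0.5]
opening: -0.4
time: 10.02
position: [462.0, -65.1, 109.2]
tcp_rot: [0.958, 0.183, 0.219, 0.01]
ft_force: [-0.1, 0.3, -0.4]
opening: -0.1
10.02 [462.  -65.1 109.2] y [ 0.346 -0.933  0.099] z [ 0.423  0.061 -0.904] F [-0.1  0.3 -0.4] open -0.1 q [-0.62  0.05  2.25  0.55  0.59  0.15]
slide [ 7.   2.8 20.8] rot [-0.0054  0.0083  0.2432] | 22.1
```

```bash

python3 - <<'E'
from h import *
t=.785
p=tip((-101.4-40,0,53.4+40),t,half=0);to(p,RT(t))
E
```

```text
slide [15.6  4.9 25.2] rot [-0.0461  0.3417  0.24  ] | 30.0
```

```bash

python3 -m inch '[{"slide":[3,1,5],"rotation":[-0.0092,0.068,0.048],"fingers":0},{"slide":[6,2,10],"rotation":[-0.0184,0.137,0.096],"fingers":0},{"slide":[9.3,3,15],"rotation":[-0.0276,0.205,0.144],"fingers":0},{"slide":[12.5,4,20],"rotation":[-0.037,0.273,0.192],"fingers":0},{"slide":[15.6,4.9,25],"rotation":[-0.046,0.342,0.24],"fingers":0},{"slide":[15.6,4.9,25],"rotation":[-0.046,0.342,0.24],"fingers":0},{"slide":[15.6,4.9,25],"rotation":[-0.046,0.342,0.24],"fingers":0},{"slide":[15.6,4.9,25],"rotation":[-0.046,0.342,0.24],"fingers":0}]'
python3 - <<'E'
from h import *
from bench import arm
import cv2
st()
t=.785
to(tip((-101.4,0,53.4),t,half=0),RT(t))
f=arm.grab_frame("scene"); cv2.imwrite("pics/s3.png",cv2.resize(np.ascontiguousarray(f["pixels"][:,:,::-1])[60:240,170:380],None,fx=3.3,fy=3.3,interpolation=cv2.INTER_CUBIC))
E
```

```text
time: 10.68
position: [485.6, -61.6, 91.5]
tcp_rot: [0.923, 0.06, 0.379, -0.027]
ft_force: [0.1, 0.3, -1.1]
opening: 0.1
10.68 [485.6 -61.6  91.5] y [ 0.132 -0.991 -0.005] z [ 0.697  0.096 -0.711] F [ 0.1  0.3 -1.1] open 0.1 q [-0.83  0.17  2.49  1.62  0.62 -0.85]
slide [ 2.9  1.5 56.4] rot [-0.003   0.0049 -0.0041] | 56.5
```

View pics/s3.png

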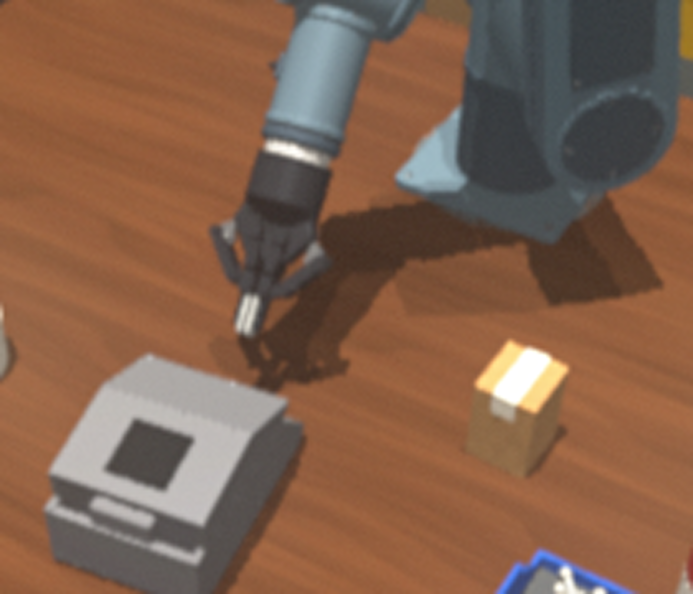

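The 45° tilt is reached (q3 2.49 of 2.58), the finger is aimed at the front of the printer and the carton is standing clear. Next I approach to about 10 mm off the tab.

```bash

python3 -m inch '[{"slide":[1,0.5,8],"rotation":[0,0,0],"fingers":0},{"slide":[2,1,18],"rotation":[0,0.005,0],"fingers":0},{"slide":[3,1.5,28],"rotation":[0,0.005,0],"fingers":0},{"slide":[3,1.5,36],"rotation":[0,0.005,0],"fingers":0},{"slide":[3,1.5,42],"rotation":[0,0.005,0],"fingers":0},{"slide":[3,1.5,45],"rotation":[0,0.005,0],"fingers":0},{"slide":[3,1.5,45],"rotation":[0,0.005,0],"fingers":0}]'
python3 - <<'E'
from h import *
from bench import arm
import cv2
st()
t=.785
to(tip((-101.4,0,53.4),t,half=0),RT(t))
f=arm.grab_frame("top"); cv2.imwrite("pics/t3.png",cv2.resize(np.ascontiguousarray(f["pixels"][:,:,::-1])[130:250,210:350],None,fx=5,fy=5,interpolation=cv2.INTER_CUBIC))
E
```

```text
time: 11.32
position: [520.5, -58.3, 62.4]
tcp_rot: [0.922, 0.062, 0.382, -0.027]
ft_force: [-0.3, 1.7, 0.4]
opening: 0.1
11.32 [520.5 -58.3  62.4] y [ 0.135 -0.991 -0.003] z [ 0.701  0.098 -0.707] F [-0.3  1.7  0.4] open 0.1 q [-0.72  0.31  2.45  1.87  0.6  -1.04]
slide [-1.6  0.  11.1] rot [-0.004  -0.0008  0.0001] | 11.2
```

View pics/t3.png

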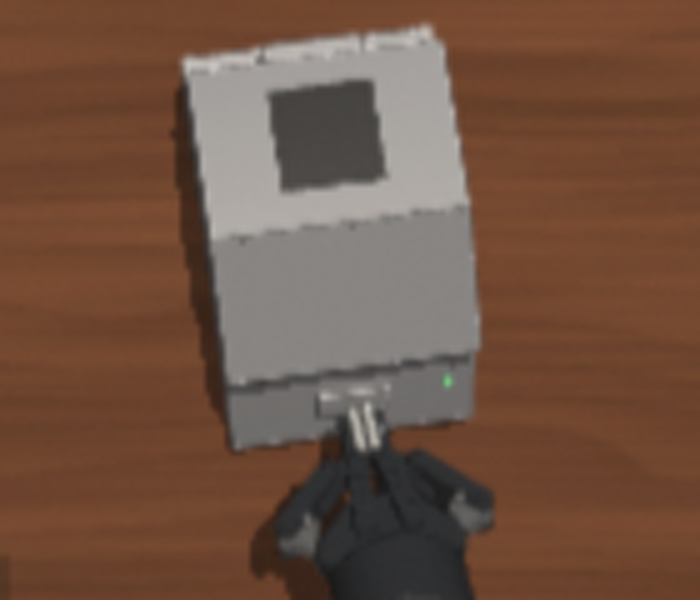

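```bash

python3 -m inch '[{"slide":[0,1,3],"rotation":[0,0,0],"fingers":0},{"slide":[0,2,6],"rotation":[0,0,0],"fingers":0},{"slide":[0,2,9],"rotation":[0,0,0],"fingers":0},{"slide":[0,2,9],"rotation":[0,0,0],"fingers":0}]'; python3 -m inch '[{"slide":[0,0,2],"rotation":[0,0,0],"fingers":0},{"slide":[0,0,4],"rotation":[0,0,0],"fingers":0},{"slide":[0,0,4],"rotation":[0,0,0],"fingers":0}]'
```

```text
time: 11.7
position: [527.1, -59.7, 56.1]
tcp_rot: [0.922, 0.062, 0.382, -0.027]
ft_force: [0.3, -0.5, 0.6]
opening: 0.2
time: 11.95
position: [530.0, -59.3, 53.1]
tcp_rot: [0.922, 0.062, 0.382, -0.027]
ft_force: [-3.7, -1.5, 3.5]
opening: 0.0
```

In contact at about 5 N, so I'm pressing further.

```bash

python3 -m inch '[{"slide":[0,0,2],"rotation":[0,0,0],"fingers":0},{"slide":[0,0,4],"rotation":[0,0,0],"fingers":0},{"slide":[0,0,4],"rotation":[0,0,0],"fingers":0}]';python3 -m inch '[{"slide":[0,0,2],"rotation":[0,0,0],"fingers":0},{"slide":[0,0,3],"rotation":[0,0,0],"fingers":0},{"slide":[0,0,3],"rotation":[0,0,0],"fingers":0}]'
```

```text
time: 12.2
position: [532.7, -58.9, 50.4]
tcp_rot: [0.922, 0.062, 0.382, -0.027]
ft_force: [-6.6, -1.4, 7.4]
opening: 0.1
time: 12.45
position: [534.5, -58.7, 48.5]
tcp_rot: [0.922, 0.061, 0.382, -0.027]
ft_force: [-7.4, -2.8, 8.8]
opening: 0.2
```

```bash
python3 - <<'E'
from h import *
from bench import arm
import cv2
st()
f=arm.grab_frame("scene"); cv2.imwrite("pics/s4.png",cv2.resize(np.ascontiguousarray(f["pixels"][:,:,::-1])[100:250,170:330],None,fx=4,fy=4,interpolation=cv2.INTER_CUBIC))
E
```

```text
12.45 [534.5 -58.7  48.5] y [ 0.133 -0.991 -0.003] z [ 0.701  0.096 -0.706] F [-7.4 -2.8  8.8] open 0.2 q [-0.69  0.37  2.43  1.96  0.6  -1.11]
```

View pics/s4.png

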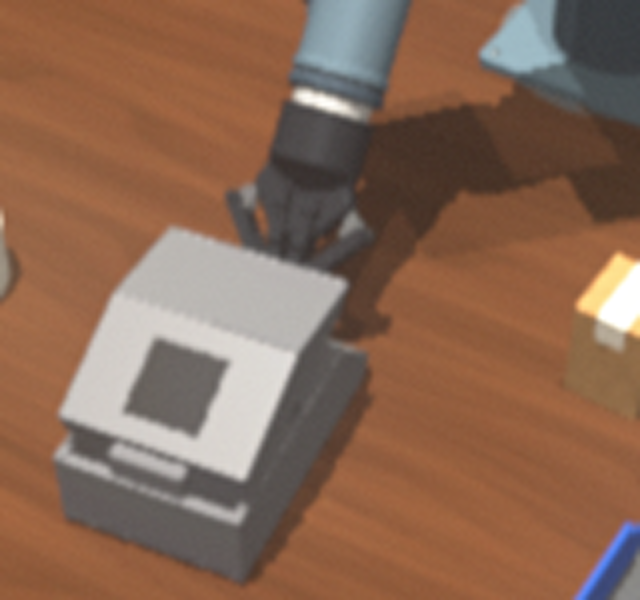

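The cover is ajar (front raised), at 11.8 N on the tab. I'll back off and work out the lip-lifting poses.

```bash

python3 -m inch '[{"slide":[0,0,-6],"rotation":[0,0,0],"fingers":0},{"slide":[0,0,-16],"rotation":[0,0,0],"fingers":0},{"slide":[0,0,-30],"rotation":[0,0,0],"fingers":0},{"slide":[0,0,-46],"rotation":[0,0,0],"fingers":0},{"slide":[0,0,-60],"rotation":[0,0,0],"fingers":0},{"slide":[0,0,-66],"rotation":[0,0,0],"fingers":0},{"slide":[0,0,-66],"rotation":[0,0,0],"fingers":0}]'
python3 - <<'E'
from h import *
from bench import arm
import cv2
st()
f=arm.grab_frame("scene"); cv2.imwrite("pics/s5.png",cv2.resize(np.ascontiguousarray(f["pixels"][:,:,::-1])[100:250,170:330],None,fx=4,fy=4,interpolation=cv2.INTER_CUBIC))
f=arm.grab_frame("top"); cv2.imwrite("pics/t5.png",cv2.resize(np.ascontiguousarray(f["pixels"][:,:,::-1])[130:250,210:350],None,fx=5,fy=5,interpolation=cv2.INTER_CUBIC))
t=.785
n=np.array([.707,0,.707]); lip=np.array([-77.8,0,136])
for g in(12,):
    to(tip(lip-n*g,t,s=28),RT(t))
E
```

```text
time: 13.08
position: [487.9, -65.3, 95.9]
tcp_rot: [0.921, 0.061, 0.383, -0.026]
ft_force: [0.5, -1.1, -0.4]
opening: -0.1
13.08 [487.9 -65.3  95.9] y [ 0.133 -0.991 -0.001] z [ 0.702  0.095 -0.706] F [ 0.5 -1.1 -0.4] open -0.1 q [-0.83  0.16  2.49  1.6   0.62 -0.83]
slide [50.2 -2.9 43.9] rot [-0.0015 -0.0021 -0.0013] | 66.7
```

View pics/s5.png

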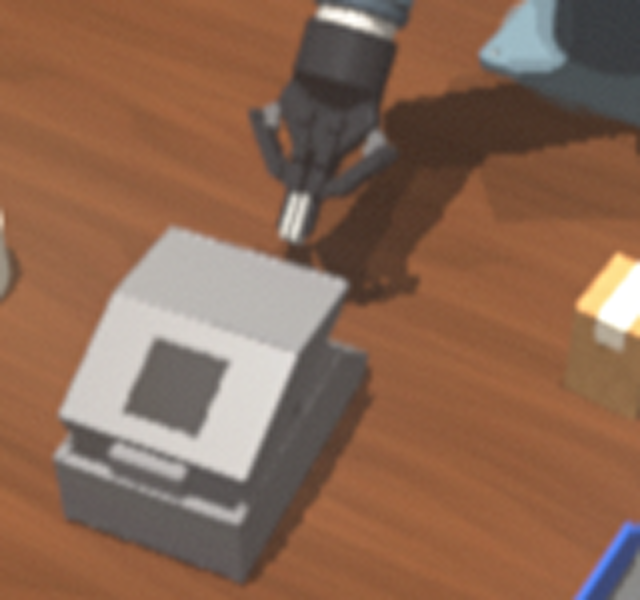

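View pics/t5.png

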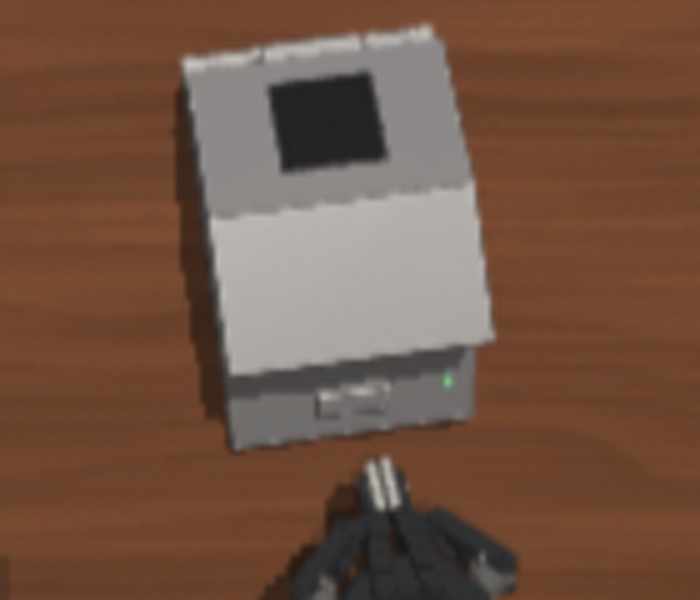

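The cover is ajar and the tab is back out. I'll put the finger in under the lip.

```bash

python3 -m inch '[{"slide":[8,-1,7],"rotation":[0,0,0],"fingers":0},{"slide":[18,-2,16],"rotation":[0,0,0],"fingers":0},{"slide":[28,-3,25],"rotation":[0,0,0],"fingers":0},{"slide":[38,-3,34],"rotation":[0,0,0],"fingers":0},{"slide":[46,-3,41],"rotation":[0,0,0],"fingers":0},{"slide":[50,-3,44],"rotation":[0,0,0],"fingers":0},{"slide":[50,-3,44],"rotation":[0,0,0],"fingers":0}]'
python3 - <<'E'
from h import *
from bench import arm
import cv2
st()
t=.785
for th in np.r_[.3,np.arange(.4,1.95,.1)]:
    lip=np.array([92-172.8*np.cos(th-.113),0,104+172.8*np.sin(th-.113)])
    print(round(th,2),end=" ");to(tip(lip,t,s=28),RT(t))
f=arm.grab_frame("scene"); cv2.imwrite("pics/s6.png",cv2.resize(np.ascontiguousarray(f["pixels"][:,:,::-1])[100:250,170:330],None,fx=4,fy=4,interpolation=cv2.INTER_CUBIC))
f=arm.grab_frame("top"); cv2.imwrite("pics/t6.png",cv2.resize(np.ascontiguousarray(f["pixels"][:,:,::-1])[130:250,210:350],None,fx=5,fy=5,interpolation=cv2.INTER_CUBIC))
E
```

```text
time: 13.77
position: [554.8, -53.2, 99.4]
tcp_rot: [0.922, 0.062, 0.382, -0.027]
ft_force: [0.1, 0.0, -0.3]
opening: 0.4
13.77 [554.8 -53.2  99.4] y [ 0.134 -0.991 -0.002] z [ 0.702  0.097 -0.706] F [ 0.1  0.  -0.3] open 0.4 q [-0.63  0.23  2.35  1.68  0.52 -0.72]
0.3 slide [11.8  0.5 -1.1] rot [-0.0028 -0.002  -0.0004] | 11.9
0.4 slide [ 26.6   0.4 -10.1] rot [-0.0028 -0.002  -0.0004] | 28.5
0.5 slide [ 42.2   0.4 -17.6] rot [-0.0028 -0.002  -0.0004] | 45.7
0.6 slide [ 58.4   0.4 -23.4] rot [-0.0028 -0.002  -0.0004] | 62.9
0.7 slide [ 75.2   0.4 -27.7] rot [-0.0028 -0.002  -0.0004] | 80.1
0.8 slide [ 92.3   0.3 -30.2] rot [-0.0028 -0.002  -0.0004] | 97.1
0.9 slide [109.5   0.3 -31. ] rot [-0.0028 -0.002  -0.0004] | 113.8
1.0 slide [126.8   0.3 -30.1] rot [-0.0028 -0.002  -0.0004] | 130.3
1.1 slide [143.8   0.3 -27.4] rot [-0.0028 -0.002  -0.0004] | 146.4
1.2 slide [160.6   0.3 -23.1] rot [-0.0028 -0.002  -0.0004] | 162.2
1.3 slide [176.8   0.4 -17.1] rot [-0.0028 -0.002  -0.0004] | 177.6
1.4 slide [192.3   0.4  -9.6] rot [-0.0028 -0.002  -0.0004] | 192.5
1.5 slide [207.    0.4  -0.5] rot [-0.0028 -0.002  -0.0004] | 207.0
1.6 slide [220.7   0.4  10. ] rot [-0.0028 -0.002  -0.0004] | 220.9
1.7 slide [233.3   0.4  21.8] rot [-0.0028 -0.002  -0.0004] | 234.3
1.8 slide [244.7   0.5  34.8] rot [-0.0028 -0.002  -0.0004] | 247.1
1.9 slide [254.7   0.5  48.9] rot [-0.0028 -0.002  -0.0004] | 259.3
```

View pics/s6.png

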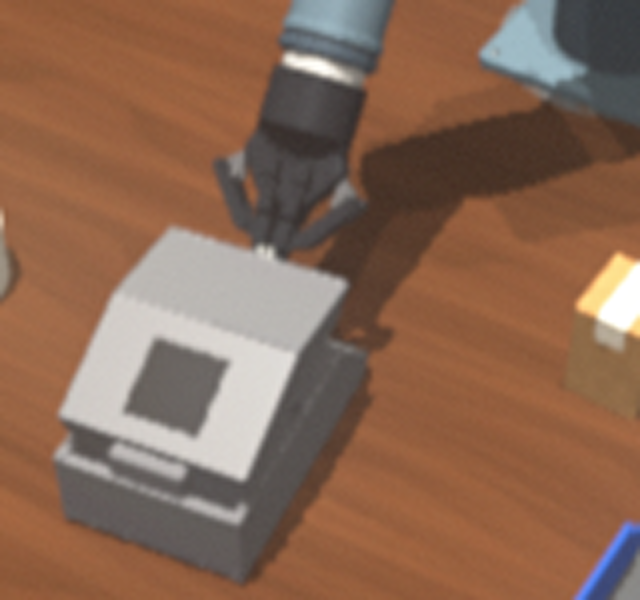

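View pics/t6.png

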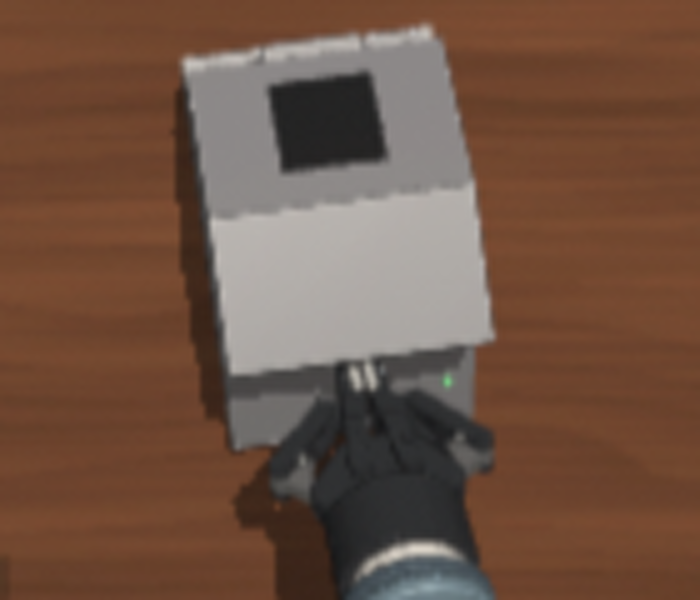

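The fingertip is under the lip at top crop (365,365), with no contact force. I'll lift along the arc.

```bash

python3 -m inch '[{"slide":[6,0,0],"rotation":[0,0,0],"fingers":0},{"slide":[12,0,-1],"rotation":[0,0,0],"fingers":0},{"slide":[19,0,-5],"rotation":[0,0,0],"fingers":0},{"slide":[27,0,-10],"rotation":[0,0,0],"fingers":0},{"slide":[35,0,-14],"rotation":[0,0,0],"fingers":0},{"slide":[42,0,-17],"rotation":[0,0,0],"fingers":0},{"slide":[50,0,-20],"rotation":[0,0,0],"fingers":0},{"slide":[58,0,-23],"rotation":[0,0,0],"fingers":0},{"slide":[58,0,-23],"rotation":[0,0,0],"fingers":0}]'
python3 - <<'E'
from h import *
from bench import arm
import cv2
st()
t=.785
for th in (.6,.9,1.2,1.5,1.7,1.8):
    lip=np.array([92-172.8*np.cos(th-.113),0,104+172.8*np.sin(th-.113)])
    print(round(th,2),end=" ");to(tip(lip,t,s=28),RT(t))
f=arm.grab_frame("scene"); cv2.imwrite("pics/s7.png",cv2.resize(np.ascontiguousarray(f["pixels"][:,:,::-1])[100:250,170:330],None,fx=4,fy=4,interpolation=cv2.INTER_CUBIC))
E
```

```text
time: 14.62
position: [578.2, -50.3, 157.3]
tcp_rot: [0.921, 0.061, 0.383, -0.026]
ft_force: [0.0, -0.1, -0.6]
opening: 0.1
14.62 [578.2 -50.3 157.3] y [ 0.134 -0.991 -0.002] z [ 0.702  0.096 -0.706] F [ 0.  -0.1 -0.6] open 0.1 q [-0.58  0.12  2.24  1.32  0.5  -0.27]
0.6 slide [0.8 0.2 0.8] rot [-0.0018 -0.0021 -0.0005] | 1.2
0.9 slide [51.9  0.2 -6.7] rot [-0.0018 -0.0021 -0.0005] | 52.3
1.2 slide [102.9   0.2   1.2] rot [-0.0018 -0.0021 -0.0005] | 102.9
1.5 slide [149.4   0.2  23.8] rot [-0.0018 -0.0021 -0.0005] | 151.2
1.7 slide [175.7   0.2  46.1] rot [-0.0018 -0.0021 -0.0005] | 181.6
1.8 slide [187.    0.2  59.1] rot [-0.0018 -0.0021 -0.0005] | 196.2
```

View pics/s7.png

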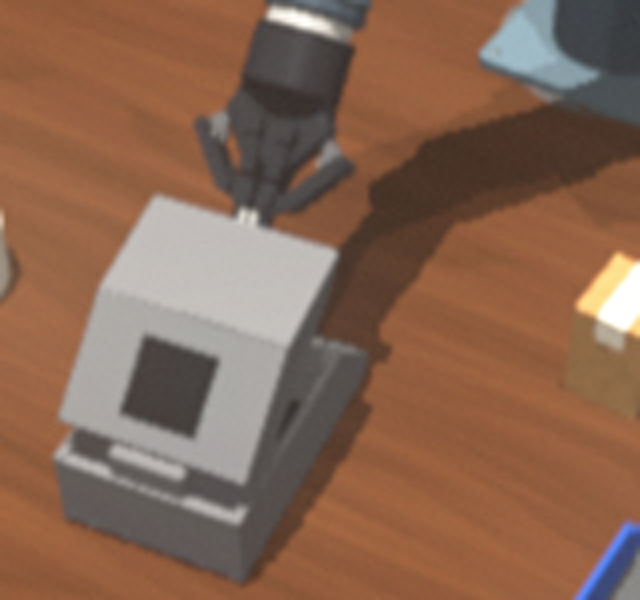

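The cover is rising with the finger at negligible force. Continuing to about 1.2 rad.

```bash

python3 -m inch '[{"slide":[10,0,-1],"rotation":[0,0,0],"fingers":0},{"slide":[21,0,-4],"rotation":[0,0,0],"fingers":0},{"slide":[33,0,-5],"rotation":[0,0,0],"fingers":0},{"slide":[45,0,-6],"rotation":[0,0,0],"fingers":0},{"slide":[57,0,-6],"rotation":[0,0,0],"fingers":0},{"slide":[69,0,-5],"rotation":[0,0,0],"fingers":0},{"slide":[81,0,-4],"rotation":[0,0,0],"fingers":0},{"slide":[92,0,-1],"rotation":[0,0,0],"fingers":0},{"slide":[103,0,2],"rotation":[0,0,0],"fingers":0},{"slide":[103,0,2],"rotation":[0,0,0],"fingers":0}]'
python3 - <<'E'
from h import *
from bench import arm
import cv2
st()
t=.785
for th in (1.2,1.3,1.4,1.5,1.6,1.7,1.8):
    lip=np.array([92-172.8*np.cos(th-.113),0,104+172.8*np.sin(th-.113)])
    print(round(th,2),end=" ");to(tip(lip,t,s=28),RT(t))
f=arm.grab_frame("scene"); cv2.imwrite("pics/s8.png",cv2.resize(np.ascontiguousarray(f["pixels"][:,:,::-1])[60:250,150:340],None,fx=3.1,fy=3.1,interpolation=cv2.INTER_CUBIC))
f=arm.grab_frame("top"); cv2.imwrite("pics/t8.png",cv2.resize(np.ascontiguousarray(f["pixels"][:,:,::-1])[110:250,210:350],None,fx=4,fy=4,interpolation=cv2.INTER_CUBIC))
E
```

```text
time: 15.5
position: [652.2, -40.7, 228.4]
tcp_rot: [0.921, 0.062, 0.383, -0.026]
ft_force: [0.7, -0.0, 0.3]
opening: 0.1
15.5 [652.2 -40.7 228.4] y [ 0.134 -0.991 -0.001] z [ 0.702  0.096 -0.706] F [ 0.7 -0.   0.3] open 0.1 q [-0.46  0.12  2.    0.93  0.52  0.27]
1.2 slide [-0.2 -0.1 -1.5] rot [-0.0018 -0.0024 -0.    ] | 1.5
1.3 slide [16.  -0.1  4.5] rot [-0.0018 -0.0024 -0.    ] | 16.6
1.4 slide [31.6 -0.1 12. ] rot [-0.0018 -0.0024 -0.    ] | 33.8
1.5 slide [46.2 -0.1 21.1] rot [-0.0018 -0.0024 -0.    ] | 50.8
1.6 slide [60.  -0.1 31.6] rot [-0.0018 -0.0024 -0.    ] | 67.8
1.7 slide [72.6 -0.  43.4] rot [-0.0018 -0.0024 -0.    ] | 84.6
1.8 slide [83.9 -0.  56.5] rot [-0.0018 -0.0024 -0.    ] | 101.1
```

View pics/s8.png

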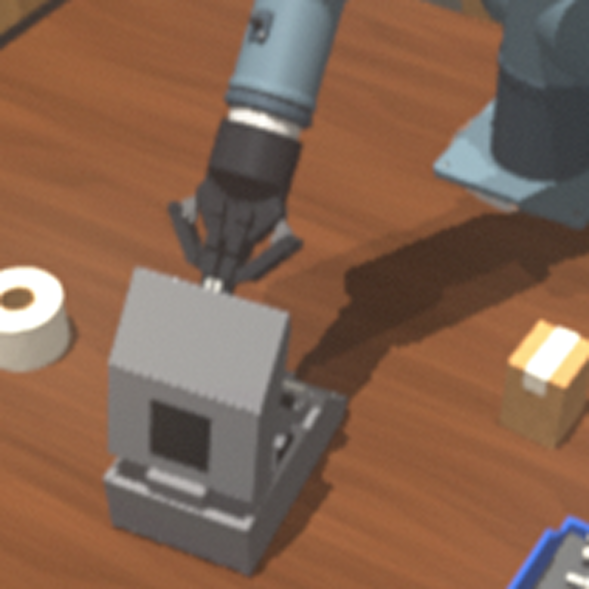

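View pics/t8.png

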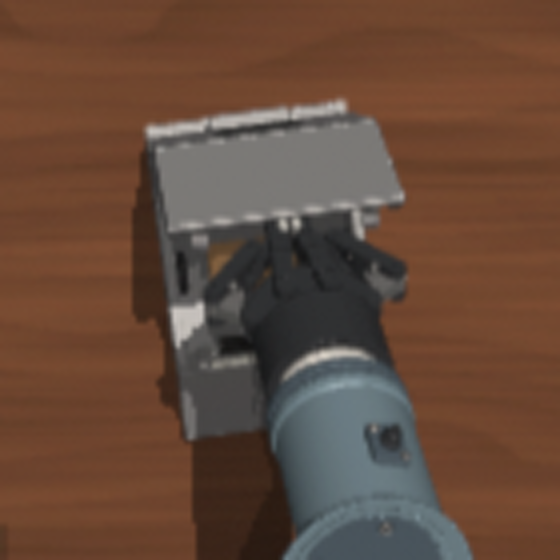

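The cover is at roughly 1.1 to 1.2 rad and is following the finger. I'll continue past the balance point.

```bash

python3 -m inch '[{"slide":[8,0,2],"rotation":[0,0,0],"fingers":0},{"slide":[16,0,4.5],"rotation":[0,0,0],"fingers":0},{"slide":[24,0,8],"rotation":[0,0,0],"fingers":0},{"slide":[32,0,12],"rotation":[0,0,0],"fingers":0},{"slide":[39,0,16.5],"rotation":[0,0,0],"fingers":0},{"slide":[46,0,21],"rotation":[0,0,0],"fingers":0},{"slide":[53,0,26],"rotation":[0,0,0],"fingers":0},{"slide":[60,0,32],"rotation":[0,0,0],"fingers":0},{"slide":[66,0,38],"rotation":[0,0,0],"fingers":0},{"slide":[72,0,44],"rotation":[0,0,0],"fingers":0},{"slide":[78,0,50],"rotation":[0,0,0],"fingers":0},{"slide":[78,0,50],"rotation":[0,0,0],"fingers":0}]'
python3 - <<'E'
from h import *
from bench import arm
import cv2
st()
f=arm.grab_frame("scene"); cv2.imwrite("pics/s9.png",cv2.resize(np.ascontiguousarray(f["pixels"][:,:,::-1])[60:250,150:340],None,fx=3.1,fy=3.1,interpolation=cv2.INTER_CUBIC))
E
```

```text
time: 16.6
position: [741.8, -28.0, 246.7]
tcp_rot: [0.922, 0.062, 0.382, -0.027]
ft_force: [-0.0, -0.0, -0.4]
opening: -0.2
16.6 [741.8 -28.  246.7] y [ 0.135 -0.991 -0.002] z [ 0.701  0.097 -0.707] F [-0.  -0.  -0.4] open -0.2 q [-0.35  0.25  1.78  0.75  0.51  0.53]
```

View pics/s9.png

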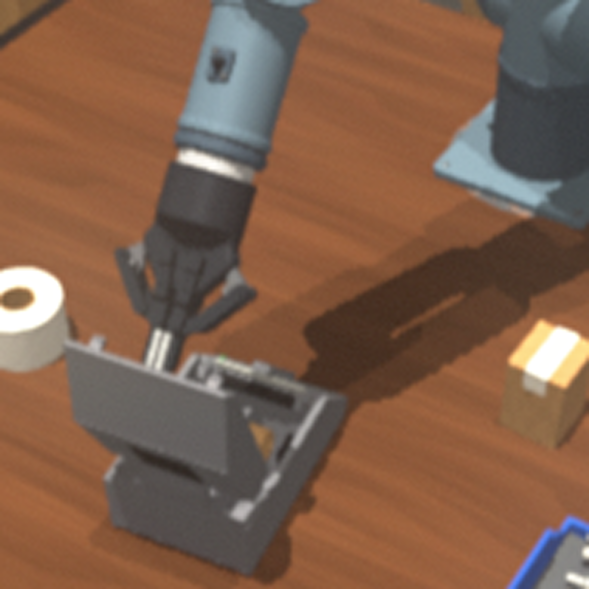

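The cover has fallen open past the finger with no force on the tool. I'll retreat up and back along the tool axis.

```bash

python3 -m inch '[{"slide":[0,0,-15],"rotation":[0,0,0],"fingers":0},{"slide":[0,0,-40],"rotation":[0,0,0],"fingers":0},{"slide":[0,0,-70],"rotation":[0,0,0],"fingers":0},{"slide":[0,0,-100],"rotation":[0,0,0],"fingers":0},{"slide":[0,0,-130],"rotation":[0,0,0],"fingers":0},{"slide":[0,0,-160],"rotation":[0,0,0],"fingers":0},{"slide":[0,0,-185],"rotation":[0,0,0],"fingers":0},{"slide":[0,0,-200],"rotation":[0,0,0],"fingers":0},{"slide":[0,0,-200],"rotation":[0,0,0],"fingers":0},{"slide":[0,0,-200],"rotation":[0,0,0],"fingers":0}]'
python3 - <<'E'
from h import *
from bench import arm
import cv2
st()
f=arm.grab_frame("scene"); a=np.ascontiguousarray(f["pixels"][:,:,::-1]); cv2.imwrite("pics/s10.png",cv2.resize(a,None,fx=1.5,fy=1.5,interpolation=cv2.INTER_CUBIC))
for n in("scene",):
  cv2.imwrite("pics/s10c.png",cv2.resize(a[130:250,150:330],None,fx=4.3,fy=4.3,interpolation=cv2.INTER_CUBIC))
f=arm.grab_frame("top"); cv2.imwrite("pics/t10.png",np.ascontiguousarray(f["pixels"][:,:,::-1]))
for th in(1.8,1.85,1.9,1.95):
    for y in(75,-75):
        print(th,y,((proj("scene",W([92-172.8*np.cos(th-.113),y,104+172.8*np.sin(th-.113)]))[0]-[150,130]+.5)*4.3).round(0))
E
```

```text
time: 17.48
position: [600.7, -47.6, 388.8]
tcp_rot: [0.922, 0.062, 0.382, -0.026]
ft_force: [0.6, 0.1, -0.3]
opening: -0.1
17.48 [600.7 -47.6 388.8] y [ 0.134 -0.991 -0.001] z [ 0.702  0.096 -0.706] F [ 0.6  0.1 -0.3] open -0.1 q [-0.54 -0.13  1.83  0.61  0.88  0.64]
1.8 75 [325. 225.]
1.8 -75 [101. 151.]
1.85 75 [318. 236.]
1.85 -75 [ 94. 162.]
1.9 75 [311. 248.]
1.9 -75 [ 86. 173.]
1.95 75 [305. 260.]
1.95 -75 [ 79. 185.]
```

View pics/s10c.png

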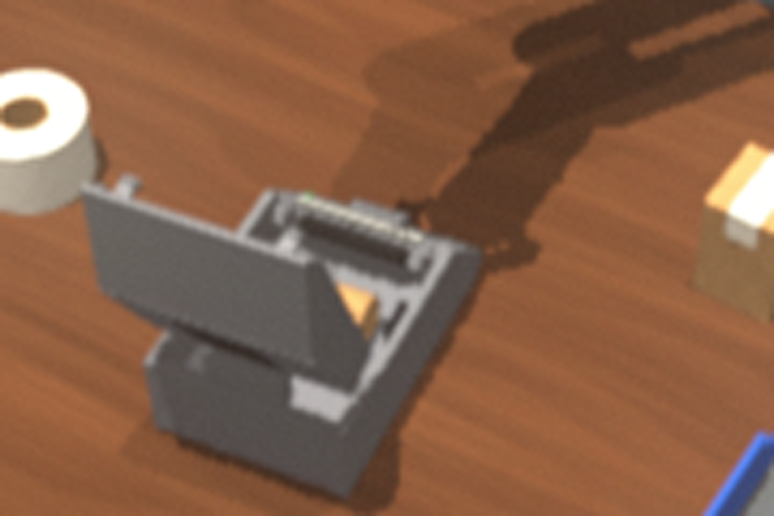

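View pics/t10.png

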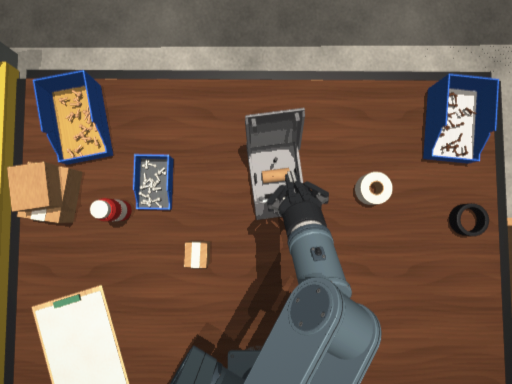

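View pics/s10.png

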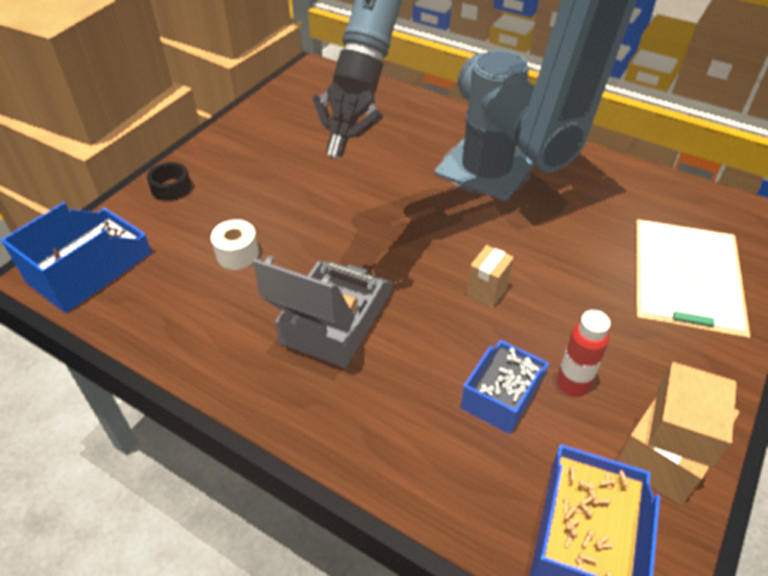

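The lip corners at scene crop (310,262) and (85,186) match the projection for 1.95 rad, which is fully open. The carton is upright, the bin, roll and can are in place, and the arm is clear.

```bash
python3 -c "
from bench import arm
print(arm.job_done())"
```

```text
the job is handed in; nothing more can be done
None
```

I moved the carton aside, opened the printer cover fully, and handed the job in at about 17.5 s of the 53 s allowed. No verdict was reported.

- **Carton:** I gripped it across its 64 mm width and set it down until it touched the bench. It was released upright at about (400, 192) mm, roughly 280 mm from the release tab.
- **Release tab:** I pressed it in square to the fascia with the shut fingers. The force reached about 12 N, the cover sprang ajar, and the tab was out again when I looked after backing off.
- **Cover:** I lifted it by the lip along its arc with almost no force (readings under 1 N at each stop). It fell open by itself past the balance point, and I then backed the arm away.

**Last checks:** In the scene picture the lip corners match the projection for 1.95 rad, which is fully open. The carton is upright, and the parts bin, label roll and spray can look unmoved. The arm is clear of everything, with about 0.7 N on the tool, which is sensor noise. I did not look at the tab again in the final pictures, as the arm hid it from above. No checks failed or disagreed.

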